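Release a ratchet press and carry out the filter cassette

TASK

Unlock the ratchet press: lift the red-tabbed pawl clear of the toothed wheel, hold it up until the spring has turned the drum back and the ram is fully up, then let it drop into the teeth again. Draw the filter cassette along the bed by its pull tab until it is clear of the press head, let go, and swing its folded carrying handle up until it snaps upright. Then carry the cassette level by that handle and set it down flat in the steel tray with the handle still up, leaving the other things where they stand.

Things in the scene. Friction and masses are not known exactly. Their poses are not given: they have to be found in the camera images.
- press: Grey bench press, fixed, yaw up to 0.2 rad. Origin on the bench below the ram axis; x to the rear, y left, z up. Base x -210 to 120, y +-60 mm; steel bed top at z 12. Head x -30 to 110, y +-30, z 136 to 205 mm above the bed; the 18 mm square ram sticks up through it to z 255 mm. Column behind x 60. Black handwheel on the head's left, radius 48, y 40 to 80 mm, same shaft as the toothed wheel.
- bed_out (a point): Point on the bed, in front of the head, at press x -140, y 0, z 12 mm (axes as the press): a good place for the drawn-out cassette's origin; it is clear of the head at press x -110 mm or less. Two guide rails (x -200 to 50 mm, tops 8 mm above the bed) leave the cassette 3 mm on each side.
- wheel (a point): Centre of the steel toothed wheel (12 teeth, 74 mm across, 10 mm thick) on the drum shaft along press y, at the head's right side: press x 21, y -41, z 165 mm.
- press_ram (a joint): Rise of the ram, m: 0 at the start, held down by wheel and pawl, its 44 mm foot inside the cassette's collar so that the cassette is trapped; 0.0295 = fully up at its stop. Once the pawl is clear a damped spring lifts the ram and turns the drum back, in about 2 s. A pawl dropped early stops it at a tooth.
- pawl (a joint): Angle of the pawl, rad: 0 = down in the teeth, grows as its tab is lifted, 0.5 = stop. Clear of the teeth above about 0.13; lift the tab 25 to 35 mm (0.2 to 0.35 rad). Lifting takes 3 to 8 N; let go, it falls back by itself. Its pivot runs along press y, 107 mm behind the tab, so the tab moves on an arc and tilts as it rises; it may turn a little between the fingers.
- pawl_tab (a point): Grip point on the pawl's red tab, an upright plate 22 mm along press x, 10 mm thick along press y, reaching 25 mm below and 15 mm above this point; at the start at press x -32, y -41, z 238 mm, free above and to both sides.
- cassette: Blue and silver filter cassette, loose, about 0.65 kg, 100 (x) x 75 (y) x 25 (z) mm plus a collar 58 mm across and 6 mm high on its lid. Origin: centre of its underside, at the start at press x 0, y 0, z 12 mm with the press's axes. A tongue in front carries the pull tab; overall x -110 to 50 mm.
- pull_tab (a point): Grip point on the pull tab, an upright plate at the end of the cassette's tongue, at cassette x -100, y 0, z 30 mm: 18 mm along x, 12 mm thick along y, from z 10 to 44 mm. It is for drawing along the bed; the cassette is too heavy to be held level by it.
- handle (a joint): Angle of the cassette's carrying handle, rad: 0 = folded flat to the cassette's right (-y) side, 1.57 = upright at its stop. Between it swings freely and falls back; at about 1.28 its legs ride over two sprung detent balls (1 to 3 N at the grip), past which it is held upright. The hinge line runs along cassette x at y 0, z 32 mm.
- handle_grip (a point): Middle of the handle's black round grip, 13 mm thick and 48 mm long along cassette x, 80 mm from the hinge line: folded it lies at cassette y -80, z 32 mm (42 mm out from the cassette's side); upright it stands at y 0, z 112 mm, straight above the cassette's middle.
- tray: Shallow stainless tray on the bench, fixed, yaw up to 0.12 rad, 186 (x) x 136 (y) mm outside, 180 x 130 mm inside, rim top at z 19, floor at z 3 mm; origin: centre of its underside. The cassette fits in lengthwise: with its axes along the tray's its origin belongs at tray x +30, y 0 mm. Behind the tray and left of the press stands a 115 mm high steel stirrer: carry the cassette over or round it.
- steel_beaker: Stainless beaker with strap handle, 103 x 135 x 120 mm, bystander, origin at the centre of its underside. Right of it stands a fixed steel water bath, 320 mm high, from about x 0.39 to 0.77 and y -0.30 (its drain tap) to -0.62 m: go over or round it.
- glass_stopper: Glass stopper standing on its head, 29 mm across, 42 mm high, bystander, origin at the centre of its underside.
- blue_cap_bottle: Small bottle with blue cap, 56 mm across, 101 mm high, bystander, origin at the centre of its underside.
- binder_clip_1: Blue binder clip, 16 x 32 x 50 mm, bystander, origin at the centre of its underside.

How it is judged:
By the outcome, as a careful person would: the job done as asked, in the order asked, and still so for the second after the job is handed in, with the robot touching nothing.
It also fails if it takes over 72 s, if anything falls off the work surface, if the arm or the gripper's body presses on something with over 40 N, if the wrist force passes 120 N, or if a joint passes its speed limit or range.

ROBOT

A 7-joint arm with a two-finger parallel gripper is mounted at the origin on a cart in front of the work surface, level with it; the furniture and walls round the work are solid. World frame = base frame: x ahead of the robot, y to its left, z up, the work surface at z = 0. Lengths are in m, angles in rad, forces in N, time in s.
With the tool pointing down it reaches from about 0.425 to 0.875 m from the base axis. Payload 8.4 kg.
Tool frame: the origin (TCP) lies on the front face of the gripper's body, between the roots of the fingers; the fingertips stand 70 mm ahead of it and the grasp point (between the pads) lies 51 mm ahead of it; z points along the fingers, y is the line along which they close (so a half turn about z gives the same grasp; the last joint's range is limited). The gripper opens to 87 mm and grips with 3 to 60 N. Pads are 19 mm wide; open, the fingers measure 117 mm over their backs; the gripper's body (75 mm by 190 mm) begins 51 mm behind the grasp point.
Start: joints at [-1.216, 0.333, 0.04, 1.465, -0.013, 1.343, -0.059], TCP at [0.285, 0.584, 0.292] pointing down, gripper open.
Joint ranges: [-2.58, 2.58], [-0.38, 2.09], [-1.3, 1.39], [0.25, 2.4], [-1.5, 4.64], [0.08, 2.09], [-2.65, 2.65]. Speed limits (rad/s): [2.22, 2.22, 2.79, 2.79, 3.14, 3.14, 3.14].

INTERFACE

Orientations are given as a unit quaternion [w, x, y, z].
In Python, from workcell import r gives the robot as it stands.
- The arm moves only by the tool move_arm, never from a script. Its argument "plan" is a list of rows, each an object of numbers: "x", "y", "z": the shift along the tool's x, y, z in m; "wx", "wy", "wz": the turn, a rotation vector about the tool's x, y, z in rad; "hand": the finger opening in m, from 0 to 0.087. In form: [{"x": .., "y": .., "z": .., "wx": .., "wy": .., "wz": .., "hand": ..}, ...]. A call has 1 to 5 rows; each row shifts and turns the commanded pose from where the row before left it, along the tool's axes as they then stand; what a row does not reach is not made up. A row lasts 1/8 s, in which the tool goes at most 62.5 mm and 10.7 degrees, less where a joint would pass 70% of its speed; a pose out of reach is approached as far as the arm can. A call is refused whole if a number of a shift passes 0.0625 or a number of a turn 0.188, either way. A call with a gripper value outside its range is refused whole. The fingers move at their own pace and stop on an object; "grip_force" is the grip in N (left out, the last holds). Time passes only in rows, so rows that do not move let the fingers close. It gives the time, the measured TCP pose, the force, the opening and the grip force at its end, in the units of the state.
- r.read_state(): the state, without advancing time (a new reading comes with each control period).
- r.snapshot(name): name is "scene" or "top" or "wrist"; returns the picture (420x560x3 uint8, red, green, blue); there is no depth.
- r.camera_params(name): a dict with "mtx" (3x3 intrinsics, pixels), "dist" ([k1, k2, p1, p2, k3] as OpenCV has them; the pictures are not rectified), "rvec" (rotation vector, rad) and "tvec" (3), from world to camera coordinates, as OpenCV has them. Camera axes: x right, y down, z forward; pixel columns grow to the right and rows downward; lengths in m; the calibration is good to about 2 mm. A picture is of the moment at which its call begins: read the wrist's pose just before it. camera_params takes no time and is no camera call; for the wrist camera it gives the pose at the moment of the call.
- r.close_job(): hands the job in; it is judged then, once.
Trained networks look in the newest picture that a camera, given by its name, has taken for a name from the list of things; names that differ only in an ending like _2 or _b are one class to them, and where a whole thing is asked for, a point or a joint stands for the part that bears it (a point fixed in the world has none). Each returns a list of dicts, best first, with "confidence" (0 to 1); they miss things now and then, are a little off and sometimes report something else, mostly with a low value. They report only what shows in the picture. A call takes as long as a camera call.
- r.look_for(camera, label): "uv" ([column, row] in pixels, amid what is visible of it).
The state is a dict: "clock": time; "joint_positions": joint angles; "joint_velocities": joint speeds; "joint_efforts": joint torques, N m; "tcp_pos": TCP position; "orientation": TCP orientation; "ft_force": force on the tool from outside, world axes, zero at the start; "ft_torque": the same for the moment, N m; "width": opening from 0.0 (shut) to 1.0 (fully open); "finger_force": force on a finger pad.
Only numpy, scipy, OpenCV 4.12 (cv2) and the standard library are available. Lean on these libraries where they do the work, as an engineer would, in place of code of your own. Each camera call takes 0.05 s, during which the arm holds its last target. There are 200 camera calls.

## Working session

There is one attempt and no reset: what is moved stays moved. The work goes in short steps, Python scripts to look and compute and a tool call to move; the robot and the scene stay as the last step left them, time stands still between calls to the robot, and variables do not carry over. Pictures are saved under pics/ and viewed, at most 10 in all, crops included, and the job is handed in when it is done.

Besides the shell and the picture viewer there is one more tool, called as name([rows], argument=value, ...), one row to a line, values as JSON. move_arm: Moves the arm, as the interface text tells. Its arguments: {"type":"object","properties":{"plan":{"type":"array"},"grip_force":{"type":"number"}},"required":["plan"]}

```bash
ls; mkdir -p pics; python3 - <<'E'
from workcell import r
import cv2,numpy as np
s=r.read_state();print(s)
for c in("scene","top"):
    im=r.snapshot(c);cv2.imwrite(f"pics/{c}0.png",im[:,:,::-1])
    p=r.camera_params(c);print(c,p)
    for l in("press","wheel","pawl_tab","cassette","pull_tab","handle_grip","tray","steel_beaker","glass_stopper","blue_cap_bottle","binder_clip_1"):
        print(l,[(np.round(d["uv"]).tolist(),round(d["confidence"],2)) for d in r.look_for(c,l)[:2]])
E
```

```text
pics
{'clock': 0.0, 'joint_positions': array([-1.21620626,  0.33391786,  0.03988381,  1.46628775, -0.01340519,
        1.34331041, -0.0584965 ]), 'joint_velocities': array([ 0.00075951,  0.0005715 ,  0.00115742, -0.00079602,  0.0007876 ,
       -0.00097591,  0.00078881]), 'joint_efforts': array([ 5.12778861e-04, -6.56339836e+01,  1.33551612e+00, -4.03814685e+01,
       -5.98115637e-02,  4.45480237e-02,  1.27205667e-04]), 'tcp_pos': array([0.28480725, 0.58387278, 0.29134677]), 'orientation': array([-1.32021480e-04,  2.24965123e-01,  9.74366464e-01, -8.18032832e-04]), 'ft_force': array([ 0.41416146, -0.10843804, -0.27018582]), 'ft_torque': array([ 0.00757759, -0.01679015, -0.01822879]), 'finger_force': 0.0, 'width': 0.9996839902334719}
scene {'mtx': array([[527.18516842,   0.        , 281.14018231],
       [  0.        , 527.18516842, 217.71322786],
       [  0.        ,   0.        ,   1.        ]]), 'dist': array([0.03076047, 0.        , 0.        , 0.        , 0.        ]), 'rvec': array([ 1.24070834, -2.07286616,  1.07403802]), 'tvec': array([0.29121786, 0.414983  , 1.19296938])}
p
[... 574 characters left out ...]
]]), 'dist': array([0.01439962, 0.        , 0.        , 0.        , 0.        ]), 'rvec': array([ 2.33621013, -1.61492661,  0.27138901]), 'tvec': array([-0.152369  ,  0.5636685 ,  0.96012138])}
press [([302.0, 201.0], 0.93)]
wheel [([297.0, 203.0], 0.92), ([323.0, 204.0], 0.19)]
pawl_tab [([320.0, 164.0], 0.49), ([296.0, 202.0], 0.26)]
cassette [([294.0, 210.0], 0.82)]
pull_tab [([296.0, 210.0], 0.84), ([325.0, 203.0], 0.4)]
handle_grip [([328.0, 198.0], 0.63), ([403.0, 201.0], 0.45)]
tray [([176.0, 242.0], 0.64)]
steel_beaker [([364.0, 323.0], 0.64), ([320.0, 165.0], 0.38)]
glass_stopper [([296.0, 204.0], 0.72)]
blue_cap_bottle [([405.0, 199.0], 0.97)]
binder_clip_1 [([374.0, 253.0], 0.54)]
```

View pics/scene0.png

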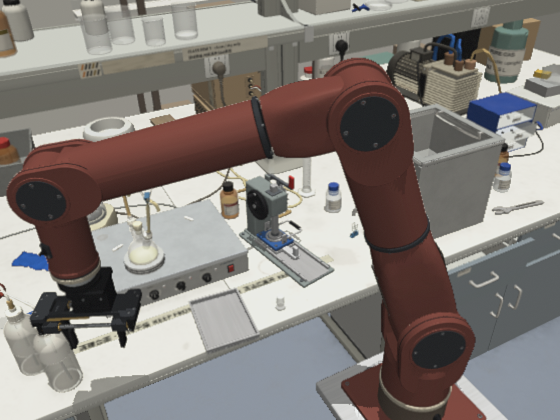

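View pics/top0.png

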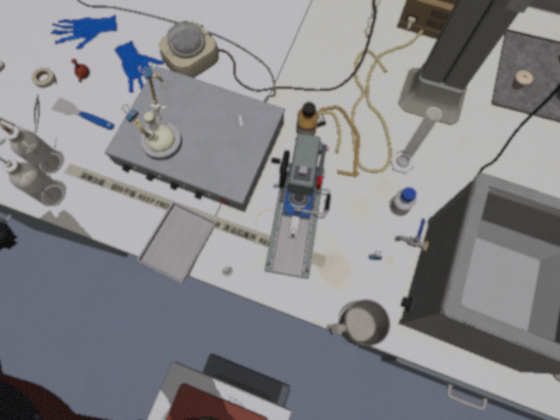

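The top picture shows the press with its front end near (288,274), the red tab near (320,181), the handle grip at (327,201), the pull tab at (295,222) and the tray at (178,242). I'll crop for exact pixels.

```bash
python3 - <<'E'
import cv2,numpy as np
t=cv2.imread("pics/top0.png");s=cv2.imread("pics/scene0.png")
def crop(im,u,v,w,h,k):
    c=cv2.resize(im[v:v+h,u:u+w],None,fx=k,fy=k,interpolation=cv2.INTER_CUBIC)
    for i in range(u//10*10+10,u+w,10): cv2.line(c,((i-u)*k,0),((i-u)*k,4 if i%50 else 12),(0,0,255),1)
    for j in range(v//10*10+10,v+h,10): cv2.line(c,(0,(j-v)*k),(4 if j%50 else 12,(j-v)*k),(0,0,255),1)
    return c
o=np.zeros((600,800,3),np.uint8)
a=crop(t,255,125,90,155,3);b=crop(s,235,165,105,125,4);c=crop(t,135,200,105,85,3) 
o[:a.shape[0],:a.shape[1]]=a; o[:b.shape[0],300:300+b.shape[1]]=b
cv2.imwrite("pics/c1.png",o)
a=crop(t,135,200,105,85,5);b=crop(s,185,285,80,70,3)
o[:]=0;o[:a.shape[0],:a.shape[1]]=a; o[:b.shape[0],540:540+b.shape[1]]=b
cv2.imwrite("pics/c2.png",o)
E
```

```text
(no output)
```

View pics/c1.png

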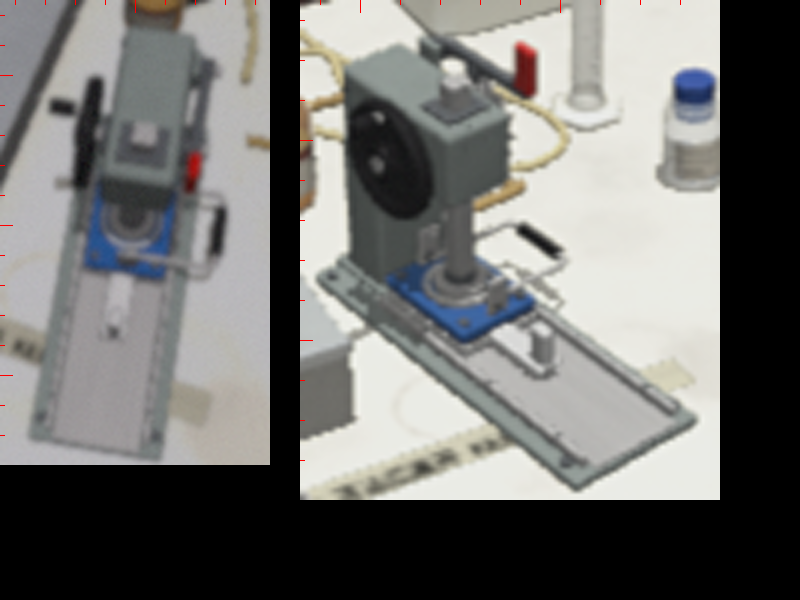

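View pics/c2.png

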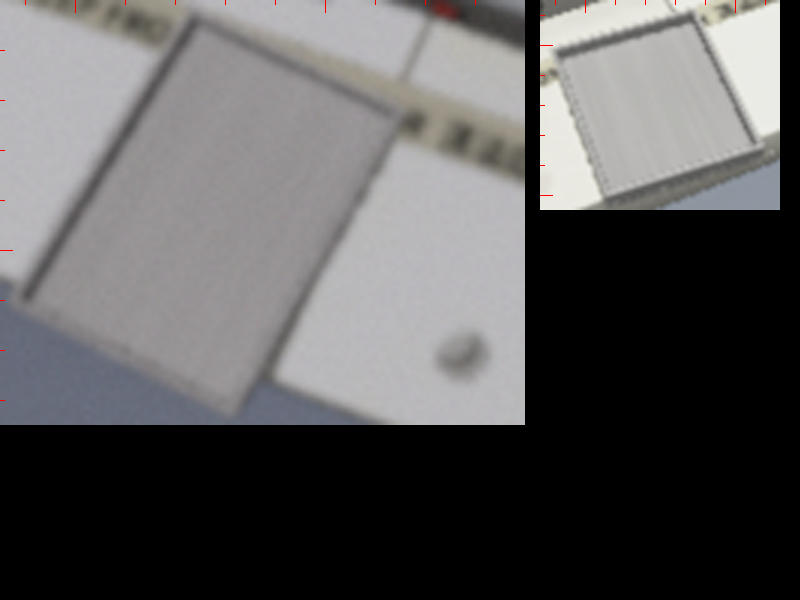

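c1: base front corners in top at (264.8,270.8) and (308.5,278.2), red tab at (319,181.5), grip at (327.5,201.8); in scene at (304,287), (334,270), tab (291.4,182.4), grip (295,225). c2: the tray rim corners in both views. Fitting poses.

```bash
cat > h.py <<'E'
from workcell import r
import cv2,numpy as np
from scipy.optimize import least_squares
from scipy.spatial.transform import Rotation as R
def proj(P,c,cp=None):
    p=cp or r.camera_params(c)
    return cv2.projectPoints(np.float64(P).reshape(-1,3),p["rvec"],p["tvec"],p["mtx"],p["dist"])[0].reshape(-1,2)
def place(q,L):
    c,s=np.cos(q[2]),np.sin(q[2]);L=np.float64(L).reshape(-1,3)
    return np.c_[q[0]+c*L[:,0]-s*L[:,1],q[1]+s*L[:,0]+c*L[:,1],L[:,2]]
def fit(obs,x0):
    cps={o[0]:(o[3] if len(o)>3 else r.camera_params(o[0])) for o in obs}
    f=lambda q:np.concatenate([proj(place(q,o[1]),o[0],cps[o[0]])[0]-o[2] for o in obs])
    s=least_squares(f,x0,loss="soft_l1");return s.x,f(s.x).reshape(-1,2)
def onplane(c,uv,z,cp=None):
    p=cp or r.camera_params(c)
    n=cv2.undistortPoints(np.float64([[uv]]),p["mtx"],p["dist"])[0,0]
    M=cv2.Rodrigues(p["rvec"])[0];o=-M.T@p["tvec"];d=M.T@np.r_[n,1]
    return o+d*(z-o[2])/d[2]
def tcp():
    s=r.read_state();w=s["orientation"];return s["tcp_pos"],R.from_quat(np.r_[w[1:],w[0]]),s
E
python3 - <<'E'
from h import *
np.set_printoptions(precision=4,suppress=True)
m=.001
obs=[("top",[-.21,.06,.008],(264.8,270.8)),("top",[-.21,-.06,.008],(308.5,278.2)),("top",[-.032,-.041,.240],(319.2,181.5)),("top",[0,-.08,.044],(327.5,201.8)),
("scene",[-.21,.06,.008],(304.2,286.9)),("scene",[-.21,-.06,.008],(334.1,269.9)),("scene",[-.032,-.041,.235],(291.4,182.4)),("scene",[0,-.08,.044],(295.1,224.9)),("scene",[0,0,.255],(273.1,182.4))]
q,e=fit(obs,[.7,-.1,0]);print("press",q);print(e)
T=[(.093,.068,.019),(.093,-.068,.019),(-.093,.068,.019),(-.093,-.068,.019)]
obs=[("top",T[i],u) for i,u in enumerate([(173.9,202.9),(215.3,222.5),(137.9,259.9),(182.3,282.9)])]
obs+=[("scene",T[i],u) for i,u in enumerate([(189.3,301.6),(235.9,288.9),(206.6,351.6),(259.9,334.2)][:0])]
t,e=fit(obs,[.5,.2,0]);print("tray",t);print(e)
sc=[(189.3,301.6),(235.9,288.9),(259.9,334.2),(206.6,351.6)]
for p in sc: print(onplane("scene",p,.019))
print(place(t,T))
print("tab",place(q,[-.032,-.041,.238]),"stopper",onplane("top",(227,269),.03),"clip",onplane("top",(375,256),.02),"beaker",onplane("top",(362,323),.1),"bottle",onplane("top",(405,195),.1))
for u in [(110,152),(240,205),(285,118),(160,75)]: print("stirrer",onplane("top",u,.06))
E
```

```text
press [0.6576 0.0043 0.1912]
[[-0.9541 -0.0059]
 [-0.1831  0.1784]
 [-0.2262  0.0352]
 [-0.2139  0.0478]
 [ 0.1042 -0.3387]
 [ 0.9257 -0.8279]
 [-0.0066 -0.6986]
 [-0.3812  0.2254]
 [ 0.3151 -6.2824]]
tray [ 0.4311  0.2708 -0.0954]
[[-0.1988 -0.7601]
 [ 0.7688 -0.1323]
 [ 0.019   0.6681]
 [-0.4569  0.0928]]
[0.528  0.3349 0.019 ]
[0.5134 0.2026 0.019 ]
[0.3285 0.2171 0.019 ]
[0.3402 0.3567 0.019 ]
[[0.5302 0.3297 0.019 ]
 [0.5172 0.1943 0.019 ]
 [0.345  0.3474 0.019 ]
 [0.3321 0.212  0.019 ]]
tab [[ 0.6339 -0.0421  0.238 ]] stopper [0.4064 0.1135 0.03  ] clip [ 0.58   -0.2413  0.02  ] beaker [ 0.3903 -0.2444  0.1   ] bottle [ 0.7392 -0.2575  0.1   ]
stirrer [0.5936 0.5481 0.06  ]
stirrer [0.575  0.1429 0.06  ]
stirrer [0.8718 0.1223 0.06  ]
stirrer [0.8802 0.5307 0.06  ]
```

move_arm([
  {"z":-0.02,"wz":-0.161},
  {"z":-0.02,"wz":-0.161},
  {"z":-0.02,"wz":-0.161},
  {"z":-0.02,"wz":-0.162},
  {"hand":0.05},
], grip_force=20)

```text
$.plan[0]: bad value
```

```bash
cat >> h.py <<'E'
Q=np.array([.6576,.0043,.1912])
def go(L,q=Q,off=.051):   # shift in tool axes to bring the grasp point to local point L
    p,o,s=tcp();g=p+o.apply([0,0,off]);w=place(q,L)[0]
    ty=o.apply([0,1,0]);yaw=np.arctan2(ty[1],ty[0])-np.pi/2
    print("tcp",p.round(4),"tool yaw",round(yaw-q[2],4),"tilt",o.apply([0,0,1]).round(3),"grasp->target, tool axes",o.inv().apply(w-g).round(4),"F",s["ft_force"].round(1),"w",round(s["width"]*87,1),"t",round(s["clock"],2))
E
python3 -c "
from h import *
go([-.032,-.041,.30])"
```

```text
tcp [0.2849 0.5842 0.2923] tool yaw -0.645 tilt [-0.  0. -1.] grasp->target, tool axes [-0.5883 -0.4098 -0.0587] F [ 0.6  0.8 -1. ] w 86.8 t 1.2
```

move_arm([
  {"x":0,"y":0,"z":-0.02,"wx":0,"wy":0,"wz":-0.161,"hand":0.087},
  {"x":0,"y":0,"z":-0.02,"wx":0,"wy":0,"wz":-0.161,"hand":0.087},
  {"x":0,"y":0,"z":-0.02,"wx":0,"wy":0,"wz":-0.161,"hand":0.06},
  {"x":0,"y":0,"z":-0.02,"wx":0,"wy":0,"wz":-0.162,"hand":0.05},
  {"x":0,"y":0,"z":0,"wx":0,"wy":0,"wz":0,"hand":0.05},
], grip_force=20)

```text
clock: 1.82
tcp_pos: [0.2852, 0.5846, 0.3738]
orientation: [0.001, -0.095, 0.995, 0.001]
ft_force: [-0.8, -0.2, 0.4]
width: 0.744
finger_force: 0.0
```

```bash
python3 -c "
from h import *
go([-.032,-.041,.30])"
```

```text
tcp [0.2852 0.5846 0.3738] tool yaw -0.0012 tilt [ 0.001  0.003 -1.   ] grasp->target, tool axes [-0.224  -0.6814  0.0215] F [-0.8 -0.2  0.4] w 64.7 t 1.82
```

move_arm([
  {"x":-0.019,"y":-0.057,"z":0,"wx":0,"wy":0,"wz":0,"hand":0.05},
  {"x":-0.019,"y":-0.057,"z":0,"wx":0,"wy":0,"wz":0,"hand":0.05},
  {"x":-0.019,"y":-0.057,"z":0,"wx":0,"wy":0,"wz":0,"hand":0.05},
  {"x":-0.019,"y":-0.057,"z":0,"wx":0,"wy":0,"wz":0,"hand":0.05},
  {"x":-0.019,"y":-0.057,"z":0,"wx":0,"wy":0,"wz":0,"hand":0.05},
])

```text
clock: 2.45
tcp_pos: [0.4329, 0.3204, 0.3712]
orientation: [-0.0, -0.093, 0.996, -0.0]
ft_force: [1.1, 0.2, 0.7]
width: 0.575
finger_force: 0.0
```

move_arm([
  {"x":-0.019,"y":-0.057,"z":0,"wx":0,"wy":0,"wz":0,"hand":0.05},
  {"x":-0.019,"y":-0.057,"z":0,"wx":0,"wy":0,"wz":0,"hand":0.05},
  {"x":-0.019,"y":-0.057,"z":0,"wx":0,"wy":0,"wz":0,"hand":0.05},
  {"x":-0.019,"y":-0.057,"z":0,"wx":0,"wy":0,"wz":0,"hand":0.05},
  {"x":-0.019,"y":-0.057,"z":0,"wx":0,"wy":0,"wz":0,"hand":0.05},
])

```text
clock: 3.08
tcp_pos: [0.5802, 0.0589, 0.3713]
orientation: [-0.0, -0.093, 0.996, 0.0]
ft_force: [0.6, 1.1, 0.2]
width: 0.576
finger_force: 0.0
```

```bash
python3 - <<'E'
from h import *
go([-.032,-.041,.30])
cp=r.camera_params("wrist");im=r.snapshot("wrist");cv2.imwrite("pics/w1.png",im[:,:,::-1])
for l in("pawl_tab","pull_tab","handle_grip"):
    print(l,[(np.round(d["uv"]).tolist(),round(d["confidence"],2)) for d in r.look_for("wrist",l)[:2]])
print(proj(place(Q,[[-.032,-.041,.253],[-.032,-.041,.238],[-.1,0,.056],[0,-.08,.044],[-.21,.06,.008],[-.21,-.06,.008]]),"wrist",cp))
E
```

```text
tcp [0.5802 0.0589 0.3713] tool yaw -0.0043 tilt [-0.001 -0.    -1.   ] grasp->target, tool axes [-0.0341 -0.1092  0.0203] F [0.6 1.1 0.2] w 50.1 t 3.08
pawl_tab [([156.0, 241.0], 0.6), ([230.0, 200.0], 0.53)]
pull_tab [([230.0, 199.0], 0.93)]
handle_grip [([179.0, 214.0], 0.72)]
[[136.82542482 268.70516638]
 [145.06040946 260.06475322]
 [227.613264   152.27098768]
 [177.5310522  221.21310841]
 [272.84540483  68.15119737]
 [186.12211715  68.79546864]]
```

View pics/w1.png

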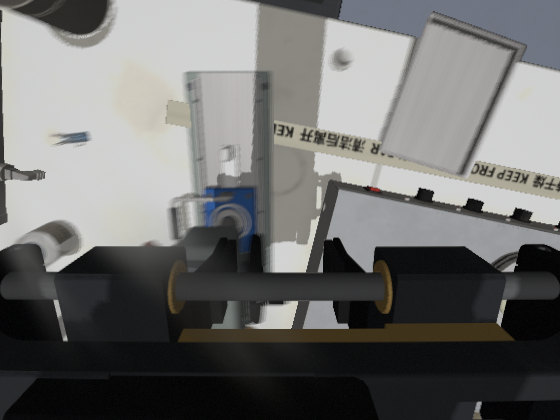

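The wrist picture agrees with my press pose: front corners at (186,71) and (271,71), pull tab near (226,152), grip near (177,217), all within about 3 mm. Next I go over the tab.

move_arm([
  {"x":-0.017,"y":-0.055,"z":0,"wx":0,"wy":0,"wz":0.004,"hand":0.05},
  {"x":-0.017,"y":-0.054,"z":0,"wx":0,"wy":0,"wz":0,"hand":0.05},
  {"x":0,"y":0,"z":0,"wx":0,"wy":0,"wz":0,"hand":0.05},
])

```text
clock: 3.65
tcp_pos: [0.6341, -0.0435, 0.3711]
orientation: [-0.001, -0.09, 0.996, -0.001]
ft_force: [-0.9, 0.4, -0.1]
width: 0.574
finger_force: 0.0
```

```bash
python3 - <<'E'
from h import *
go([-.032,-.041,.238])
cp=r.camera_params("wrist");im=r.snapshot("wrist")
def red(im):
    h=cv2.cvtColor(im,cv2.COLOR_RGB2HSV);m=((h[...,0]<8)|(h[...,0]>172))&(h[...,1]>130)&(h[...,2]>70)
    n,_,st,ce=cv2.connectedComponentsWithStats(m.astype(np.uint8));return [(st[i].tolist(),ce[i].round(1)) for i in range(1,n) if st[i,4]>25]
print("wrist",red(im))
B=place(Q,[[-.032+a*.011,-.041+b*.005,z] for a in(-1,1) for b in(-1,1) for z in(.213,.253)])
u=proj(B,"wrist",cp);print(u.min(0),u.max(0))
for c in("top","scene"):
    print(c,red(r.snapshot(c))); u=proj(B,c);print(u.min(0),u.max(0))
cv2.imwrite("pics/w2.png",im[:,:,::-1])
E
```

```text
tcp [ 0.6341 -0.0435  0.3711] tool yaw -0.0114 tilt [-0.001 -0.002 -1.   ] grasp->target, tool axes [-0.0004  0.0017  0.0821] F [-0.9  0.4 -0.1] w 49.9 t 3.65
wrist [([455, 162, 9, 5, 28], array([458.7, 163.7])), ([276, 214, 12, 27, 307], array([281.5, 227.2]))]
[274.4753799  199.07930417] [288.42557888 241.40741929]
top [([182, 0, 222, 303, 24604], array([293.9, 148.9])), ([76, 65, 12, 14, 118], array([81.3, 70.9])), ([19, 274, 237, 146, 16930], array([147.6, 355.7])), ([5, 352, 76, 68, 679], array([ 36.7, 387.3])), ([198, 395, 44, 25, 411], array([216.5, 408.2])), ([164, 409, 20, 11, 114], array([174.1, 415.4])), ([246, 414, 18, 6, 34], array([254.6, 417.6]))]
[315.00849807 174.4252575 ] [322.4111684  190.79906492]
scene [([305, 67, 7, 6, 39], array([308.2,  69.3])), ([0, 137, 9, 12, 89], array([  3.6, 142.3])), ([289, 177, 4, 12, 38], array([290.8, 182.7]))]
[287.60792478 174.34128996] [295.11427675 190.21549754]
```

move_arm([
  {"x":0,"y":0.002,"z":0.03,"wx":0,"wy":0,"wz":-0.01,"hand":0.05},
  {"x":0,"y":0,"z":0.03,"wx":0,"wy":0,"wz":0,"hand":0.05},
  {"x":0,"y":0,"z":0.022,"wx":0,"wy":0,"wz":0,"hand":0.05},
  {"x":0,"y":0,"z":0,"wx":0,"wy":0,"wz":0,"hand":0.005},
  {"x":0,"y":0,"z":0,"wx":0,"wy":0,"wz":0,"hand":0.005},
], grip_force=20)

```text
clock: 4.42
tcp_pos: [0.6335, -0.0368, 0.2914]
orientation: [0.001, -0.099, 0.995, 0.0]
ft_force: [0.1, 0.3, 0.4]
width: 0.428
finger_force: 0.0
```

move_arm([
  {"x":0,"y":0,"z":0,"wx":0,"wy":0,"wz":0,"hand":0.005},
  {"x":0,"y":0,"z":0,"wx":0,"wy":0,"wz":0,"hand":0.005},
])

```text
clock: 4.68
tcp_pos: [0.6337, -0.0385, 0.2911]
orientation: [0.001, -0.098, 0.995, -0.0]
ft_force: [3.6, -10.4, -0.6]
width: 0.205
finger_force: 6.3
```

move_arm([
  {"x":0,"y":-0.004,"z":0,"wx":0,"wy":0,"wz":0,"hand":0.005},
  {"x":0,"y":0,"z":0,"wx":0,"wy":0,"wz":0,"hand":0.005},
  {"x":0,"y":0,"z":0,"wx":0,"wy":0,"wz":0,"hand":0.005},
])

```text
clock: 5.05
tcp_pos: [0.6344, -0.0427, 0.2908]
orientation: [0.001, -0.098, 0.995, -0.0]
ft_force: [1.5, -4.9, 3.2]
width: 0.115
finger_force: 20.0
```

move_arm([
  {"x":0,"y":0,"z":-0.01,"wx":0,"wy":0,"wz":0,"hand":0.005},
  {"x":-0.001,"y":0,"z":-0.01,"wx":0,"wy":0,"wz":0,"hand":0.005},
  {"x":-0.002,"y":0,"z":-0.01,"wx":0,"wy":0,"wz":0,"hand":0.005},
  {"x":0,"y":0,"z":0,"wx":0,"wy":0,"wz":0,"hand":0.005},
  {"x":0,"y":0,"z":0,"wx":0,"wy":0,"wz":0,"hand":0.005},
])

```text
clock: 5.68
tcp_pos: [0.6386, -0.0417, 0.3201]
orientation: [0.002, -0.098, 0.995, -0.001]
ft_force: [11.9, -4.4, -4.7]
width: 0.111
finger_force: 20.0
```

move_arm([
  {"x":0,"y":0,"z":0,"wx":0,"wy":0,"wz":0,"hand":0.005},
  {"x":0,"y":0,"z":0,"wx":0,"wy":0,"wz":0,"hand":0.005},
  {"x":0,"y":0,"z":0,"wx":0,"wy":0,"wz":0,"hand":0.005},
  {"x":0,"y":0,"z":0,"wx":0,"wy":0,"wz":0,"hand":0.005},
  {"x":0,"y":0,"z":0,"wx":0,"wy":0,"wz":0,"hand":0.005},
])

```text
clock: 6.3
tcp_pos: [0.6386, -0.0417, 0.3201]
orientation: [0.002, -0.098, 0.995, -0.001]
ft_force: [11.7, -3.6, -5.4]
width: 0.113
finger_force: 20.0
```

move_arm([
  {"x":0,"y":0,"z":0,"wx":0,"wy":0,"wz":0,"hand":0.005},
  {"x":0,"y":0,"z":0,"wx":0,"wy":0,"wz":0,"hand":0.005},
  {"x":0,"y":0,"z":0,"wx":0,"wy":0,"wz":0,"hand":0.005},
  {"x":0,"y":0,"z":0,"wx":0,"wy":0,"wz":0,"hand":0.005},
  {"x":0,"y":0,"z":0,"wx":0,"wy":0,"wz":0,"hand":0.005},
])

```text
clock: 6.92
tcp_pos: [0.6386, -0.0417, 0.3201]
orientation: [0.002, -0.098, 0.995, -0.001]
ft_force: [12.2, -4.2, -5.5]
width: 0.11
finger_force: 20.0
```

move_arm([
  {"x":0,"y":0,"z":0,"wx":0,"wy":0,"wz":0,"hand":0.005},
  {"x":0,"y":0,"z":0,"wx":0,"wy":0,"wz":0,"hand":0.005},
  {"x":0,"y":0,"z":0,"wx":0,"wy":0,"wz":0,"hand":0.005},
  {"x":0,"y":0,"z":0,"wx":0,"wy":0,"wz":0,"hand":0.005},
  {"x":0,"y":0,"z":0,"wx":0,"wy":0,"wz":0,"hand":0.005},
])

```text
clock: 7.55
tcp_pos: [0.6386, -0.0417, 0.3201]
orientation: [0.002, -0.098, 0.995, -0.001]
ft_force: [12.0, -3.8, -5.2]
width: 0.115
finger_force: 20.0
```

```bash
python3 - <<'E'
from h import *
go([-.032,-.041,.238])
im=r.snapshot("scene");a=cv2.imread("pics/scene0.png")
o=np.hstack([cv2.resize(x[165:265,240:330],None,fx=4,fy=4,interpolation=cv2.INTER_CUBIC) for x in (a,im[:,:,::-1])])
cv2.imwrite("pics/s2.png",o)
E
```

```text
tcp [ 0.6386 -0.0417  0.3201] tool yaw 0.0058 tilt [ 0.004 -0.001 -1.   ] grasp->target, tool axes [0.0049 0.0007 0.0311] F [12.  -3.8 -5.2] w 10.0 t 7.55
```

View pics/s2.png

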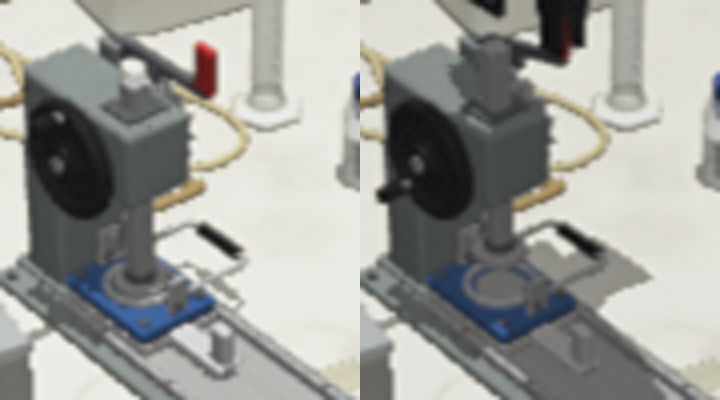

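Right half: the ram has risen, its foot is clear above the collar (500,250), and the wheel has turned. I'll hold a little longer, then let go.

move_arm([
  {"x":0,"y":0,"z":0,"wx":0,"wy":0,"wz":0,"hand":0.005},
  {"x":0,"y":0,"z":0,"wx":0,"wy":0,"wz":0,"hand":0.005},
  {"x":0,"y":0,"z":0,"wx":0,"wy":0,"wz":0,"hand":0.005},
  {"x":0,"y":0,"z":0,"wx":0,"wy":0,"wz":0,"hand":0.05},
  {"x":0,"y":0,"z":0,"wx":0,"wy":0,"wz":0,"hand":0.05},
])

```text
clock: 8.22
tcp_pos: [0.6367, -0.0405, 0.3199]
orientation: [-0.001, -0.099, 0.995, 0.0]
ft_force: [0.0, 0.3, -0.2]
width: 0.259
finger_force: 0.0
```

move_arm([
  {"x":0,"y":0,"z":0,"wx":0,"wy":0,"wz":0,"hand":0.05},
  {"x":0,"y":0,"z":0,"wx":0,"wy":0,"wz":0,"hand":0.05},
  {"x":0,"y":0,"z":-0.02,"wx":0,"wy":0,"wz":0,"hand":0.05},
  {"x":0.05,"y":0.02,"z":-0.01,"wx":0,"wy":0,"wz":0.006,"hand":0.05},
  {"x":0.04,"y":0.02,"z":0,"wx":0,"wy":0,"wz":0,"hand":0.05},
])

```text
clock: 8.85
tcp_pos: [0.54, -0.0197, 0.3507]
orientation: [0.0, -0.095, 0.995, -0.0]
ft_force: [0.5, 0.2, 0.6]
width: 0.566
finger_force: 0.0
```

```bash
python3 - <<'E'
from h import *
go([-.1,0,.20])
r.snapshot("wrist");cp=r.camera_params("wrist");im=r.snapshot("wrist");cv2.imwrite("pics/w3.png",im[:,:,::-1])
s=r.snapshot("scene")
from math import *
o=np.zeros((420,800,3),np.uint8);o[:,:560]=im[:,:,::-1];c=cv2.resize(s[160:265,250:330],None,fx=3,fy=4)[:,:,::-1];o[:420,560:800]=c
cv2.imwrite("pics/m3.png",o)
print(proj(place(Q,[[-.1,0,.056],[0,-.08,.044],[-.21,.06,.008],[-.21,-.06,.008]]),"wrist",cp))
print(r.look_for("wrist","pull_tab")[:1],r.look_for("wrist","handle_grip")[:1])
E
```

```text
tcp [ 0.54   -0.0197  0.3507] tool yaw -0.0009 tilt [ 0.001 -0.    -1.   ] grasp->target, tool axes [-0.0199  0.0013  0.0997] F [0.5 0.2 0.6] w 49.2 t 8.85
[[278.18567874 198.78223747]
 [222.66881703 264.06342152]
 [322.11265379 112.04388749]
 [234.24844275 112.00366536]]
[{'uv': [275.8, 238.0], 'confidence': 0.88}] [{'uv': [278.6, 185.3], 'confidence': 0.74}]
```

View pics/m3.png

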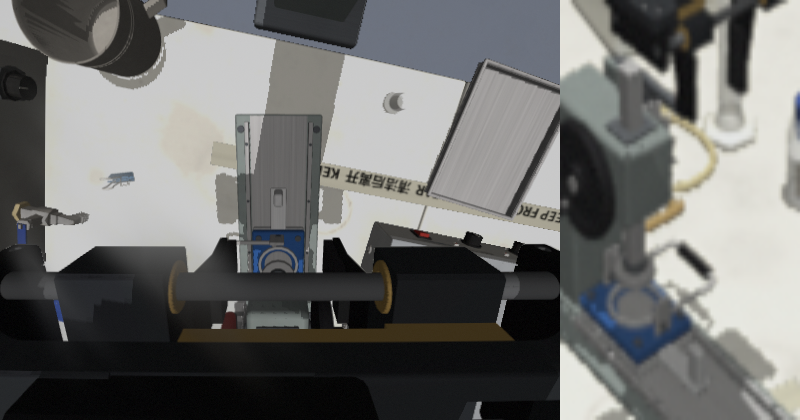

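Press front corners show at (236,114) and (321,114), and the pull tab near (278,195), as predicted. The ram is up and the pawl tab is free. Next is the pull tab.

move_arm([
  {"x":-0.01,"y":0.001,"z":0.055,"wx":0,"wy":0,"wz":0,"hand":0.04},
  {"x":-0.01,"y":0,"z":0.06,"wx":0,"wy":0,"wz":0,"hand":0.04},
  {"x":0,"y":0,"z":0.06,"wx":0,"wy":0,"wz":0,"hand":0.04},
  {"x":0,"y":0,"z":0.05,"wx":0,"wy":0,"wz":0,"hand":0.04},
  {"x":0,"y":0,"z":0,"wx":0,"wy":0,"wz":0,"hand":0.04},
])

```text
clock: 9.72
tcp_pos: [0.5586, -0.0153, 0.1216]
orientation: [-0.004, -0.095, 0.995, -0.001]
ft_force: [0.8, 0.2, -0.2]
width: 0.46
finger_force: 0.0
```

```bash
python3 -c "
from h import *
go([-.1,0,.045])"
```

```text
tcp [ 0.5586 -0.0153  0.1216] tool yaw -0.0006 tilt [-0.008 -0.002 -1.   ] grasp->target, tool axes [-0.0015  0.0005  0.0256] F [ 0.8  0.2 -0.2] w 40.0 t 9.72
```

move_arm([
  {"x":-0.001,"y":0,"z":0.025,"wx":0,"wy":0,"wz":0,"hand":0.04},
  {"x":0,"y":0,"z":0,"wx":0,"wy":0,"wz":0,"hand":0.005},
  {"x":0,"y":0,"z":0,"wx":0,"wy":0,"wz":0,"hand":0.005},
  {"x":0,"y":0,"z":0,"wx":0,"wy":0,"wz":0,"hand":0.005},
  {"x":0,"y":0,"z":0,"wx":0,"wy":0,"wz":0,"hand":0.005},
], grip_force=20)

```text
clock: 10.35
tcp_pos: [0.5621, -0.0146, 0.1014]
orientation: [0.001, -0.095, 0.995, 0.0]
ft_force: [-1.2, -0.0, 5.9]
width: 0.134
finger_force: 20.0
```

move_arm([
  {"x":0.01,"y":0,"z":0,"wx":0,"wy":0,"wz":0,"hand":0.005},
  {"x":0.01,"y":0,"z":0,"wx":0,"wy":0,"wz":0,"hand":0.005},
])

```text
clock: 10.6
tcp_pos: [0.543, -0.0181, 0.1014]
orientation: [0.002, -0.096, 0.995, -0.0]
ft_force: [5.0, 0.7, 2.9]
width: 0.134
finger_force: 20.0
```

move_arm([
  {"x":0.022,"y":0,"z":0,"wx":0,"wy":0,"wz":0,"hand":0.005},
  {"x":0.022,"y":0,"z":0,"wx":0,"wy":0,"wz":0,"hand":0.005},
  {"x":0.022,"y":0,"z":0,"wx":0,"wy":0,"wz":0,"hand":0.005},
  {"x":0.022,"y":0,"z":0,"wx":0,"wy":0,"wz":0,"hand":0.005},
  {"x":0.019,"y":0,"z":0,"wx":0,"wy":0,"wz":0,"hand":0.005},
])

```text
clock: 11.22
tcp_pos: [0.4375, -0.0386, 0.1013]
orientation: [0.002, -0.096, 0.995, 0.0]
ft_force: [5.4, 1.0, 2.3]
width: 0.14
finger_force: 20.0
```

```bash
python3 -c "
from h import *
go([-.225,0,.045])"
```

```text
tcp [ 0.4375 -0.0386  0.1013] tool yaw 0.0002 tilt [ 0.004  0.001 -1.   ] grasp->target, tool axes [0.001  0.0003 0.0053] F [5.4 1.  2.3] w 12.1 t 11.22
```

move_arm([
  {"x":0,"y":0,"z":0,"wx":0,"wy":0,"wz":0,"hand":0.035},
  {"x":0,"y":0,"z":0,"wx":0,"wy":0,"wz":0,"hand":0.035},
  {"x":0,"y":0,"z":-0.03,"wx":0,"wy":0,"wz":0,"hand":0.035},
  {"x":0,"y":0,"z":-0.05,"wx":0,"wy":0,"wz":0,"hand":0.05},
  {"x":0,"y":0,"z":-0.06,"wx":0,"wy":0,"wz":0,"hand":0.05},
])

```text
clock: 11.85
tcp_pos: [0.4364, -0.0386, 0.2411]
orientation: [-0.001, -0.095, 0.995, -0.0]
ft_force: [2.0, 0.9, -0.9]
width: 0.531
finger_force: 0.0
```

move_arm([
  {"x":-0.02,"y":-0.04,"z":-0.02,"wx":0,"wy":0,"wz":0,"hand":0.05},
  {"x":-0.02,"y":-0.04,"z":0,"wx":0,"wy":0,"wz":0,"hand":0.05},
  {"x":0,"y":0,"z":0,"wx":0,"wy":0,"wz":0,"hand":0.05},
])

```text
clock: 12.22
tcp_pos: [0.4926, -0.1121, 0.2603]
orientation: [-0.0, -0.094, 0.996, -0.001]
ft_force: [0.1, 0.6, 0.3]
width: 0.574
finger_force: 0.0
```

```bash
python3 - <<'E'
from h import *
go([-.125,-.08,.15])
cp=r.camera_params("wrist");im=r.snapshot("wrist")
print(proj(place(Q,[[-.125,-.08,.044],[-.225,0,.056],[-.175,.0375,.037],[-.175,-.0375,.037]]),"wrist",cp))
s=r.snapshot("scene");t=r.snapshot("top")
o=np.zeros((580,800,3),np.uint8);o[:420,:560]=im[:,:,::-1];o[:420,560:800]=cv2.resize(s[185:290,265:345],None,fx=3,fy=4)[:,:,::-1]
cv2.imwrite("pics/m4.png",o[:420]);cv2.imwrite("pics/t4.png",t[:,:,::-1]);cv2.imwrite("pics/s4.png",s[:,:,::-1])
for c in("wrist","top","scene"): print(c,r.look_for(c,"handle_grip")[:2])
print(proj(place(Q,[-.125,-.08,.044]),"top"),proj(place(Q,[-.125,-.08,.044]),"scene"))
E
```

```text
tcp [ 0.4926 -0.1121  0.2603] tool yaw -0.0034 tilt [ 0.    -0.002 -1.   ] grasp->target, tool axes [-0.0591  0.0034  0.0593] F [0.1 0.6 0.3] w 50.0 t 12.22
[[282.57148745 247.43833292]
 [365.28846587 156.62120505]
 [391.96542284 201.38941742]
 [322.16521104 201.5609357 ]]
wrist [{'uv': [287.0, 234.1], 'confidence': 0.91}]
top []
scene [{'uv': [318.9, 241.3], 'confidence': 0.66}]
[[321.38353158 245.49330652]] [[321.00059838 243.36219801]]
```

View pics/m4.png

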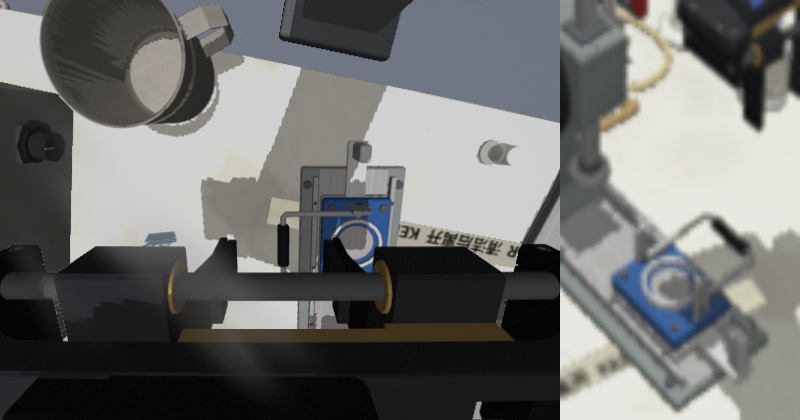

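The wrist view shows the cassette drawn out, front corners at (321,199) and (390,199). The grip lies at about (283,245), about 3 mm further out than planned.

move_arm([
  {"x":-0.028,"y":0.003,"z":0.03,"wx":0,"wy":0,"wz":-0.003,"hand":0.04},
  {"x":-0.028,"y":0,"z":0.04,"wx":0,"wy":0,"wz":0,"hand":0.04},
  {"x":0,"y":0,"z":0.04,"wx":0,"wy":0,"wz":0,"hand":0.04},
  {"x":0,"y":0,"z":0.02,"wx":0,"wy":0,"wz":0,"hand":0.04},
  {"x":0,"y":0,"z":0,"wx":0,"wy":0,"wz":0,"hand":0.04},
])

```text
clock: 13.15
tcp_pos: [0.5445, -0.0952, 0.1289]
orientation: [-0.002, -0.097, 0.995, 0.0]
ft_force: [-0.1, -0.4, 0.3]
width: 0.464
finger_force: 0.0
```

```bash
python3 -c "
from h import *
go([-.128,-.08,.045])
print(r.look_for('scene','handle_grip')[:1])"
```

```text
tcp [ 0.5445 -0.0952  0.1289] tool yaw 0.0038 tilt [-0.003  0.    -1.   ] grasp->target, tool axes [-0.0022 -0.0039  0.0329] F [-0.1 -0.4  0.3] w 40.4 t 13.15
[{'uv': [318.9, 241.3], 'confidence': 0.66}]
```

move_arm([
  {"x":-0.002,"y":-0.004,"z":0.017,"wx":0,"wy":0,"wz":0.004,"hand":0.04},
  {"x":0,"y":0,"z":0.016,"wx":0,"wy":0,"wz":0,"hand":0.04},
  {"x":0,"y":0,"z":0,"wx":0,"wy":0,"wz":0,"hand":0.008},
  {"x":0,"y":0,"z":0,"wx":0,"wy":0,"wz":0,"hand":0.008},
  {"x":0,"y":0,"z":0,"wx":0,"wy":0,"wz":0,"hand":0.008},
], grip_force=10)

```text
clock: 13.82
tcp_pos: [0.5487, -0.0995, 0.0978]
orientation: [0.0, -0.095, 0.995, -0.0]
ft_force: [0.4, -0.4, 0.2]
width: 0.204
finger_force: 0.0
```

move_arm([
  {"x":0,"y":0,"z":0,"wx":0,"wy":0,"wz":0,"hand":0.008},
  {"x":0,"y":0,"z":0,"wx":0,"wy":0,"wz":0,"hand":0.008},
])

```text
clock: 14.08
tcp_pos: [0.5486, -0.0992, 0.0976]
orientation: [0.0, -0.095, 0.995, 0.0]
ft_force: [-0.8, 1.5, 2.2]
width: 0.148
finger_force: 10.0
```

```bash
python3 -c "
from h import *
go([-.128,-.08,.045])"
```

```text
tcp [ 0.5486 -0.0992  0.0976] tool yaw -0.0008 tilt [ 0.001  0.    -1.   ] grasp->target, tool axes [0.0013 0.0009 0.0016] F [-0.8  1.5  2.2] w 12.9 t 14.07
```

move_arm([
  {"x":0,"y":0.001,"z":-0.0125,"wx":0,"wy":0,"wz":0,"hand":0.008},
  {"x":0,"y":0.0029,"z":-0.0122,"wx":0,"wy":0,"wz":0,"hand":0.008},
  {"x":0,"y":0.0048,"z":-0.0116,"wx":0,"wy":0,"wz":0,"hand":0.008},
  {"x":0,"y":0.0066,"z":-0.0107,"wx":0,"wy":0,"wz":0,"hand":0.008},
  {"x":0,"y":0.0082,"z":-0.0095,"wx":0,"wy":0,"wz":0,"hand":0.008},
])

```text
clock: 14.7
tcp_pos: [0.5445, -0.0773, 0.1554]
orientation: [0.001, -0.094, 0.996, -0.001]
ft_force: [0.3, -5.0, 3.0]
width: 0.147
finger_force: 10.0
```

```bash
python3 -c "
from h import *
go([-.128,-.0566,.1006])"
```

```text
tcp [ 0.5445 -0.0773  0.1554] tool yaw -0.0021 tilt [ 0.002 -0.001 -1.   ] grasp->target, tool axes [0.0016 0.0021 0.0038] F [ 0.3 -5.   3. ] w 12.8 t 14.7
```

move_arm([
  {"x":0,"y":0.0105,"z":-0.0075,"wx":0,"wy":0,"wz":0,"hand":0.008},
  {"x":0,"y":0.0115,"z":-0.0062,"wx":0,"wy":0,"wz":0,"hand":0.008},
  {"x":0,"y":0.012,"z":-0.0045,"wx":0,"wy":0,"wz":0,"hand":0.008},
  {"x":0,"y":0.0125,"z":-0.0025,"wx":0,"wy":0,"wz":0,"hand":0.008},
  {"x":0,"y":0.0125,"z":-0.001,"wx":0,"wy":0,"wz":0,"hand":0.008},
])

```text
clock: 15.32
tcp_pos: [0.5336, -0.0181, 0.1776]
orientation: [0.001, -0.095, 0.995, 0.0]
ft_force: [0.4, -1.2, 1.5]
width: 0.147
finger_force: 10.0
```

move_arm([
  {"x":0,"y":0.002,"z":0,"wx":0,"wy":0,"wz":0,"hand":0.008},
  {"x":0,"y":0,"z":0,"wx":0,"wy":0,"wz":0,"hand":0.008},
])

```text
clock: 15.58
tcp_pos: [0.5334, -0.0169, 0.1774]
orientation: [0.002, -0.095, 0.995, -0.0]
ft_force: [0.1, -4.7, 8.5]
width: 0.144
finger_force: 10.0
```

```bash
python3 - <<'E'
from h import *
go([-.128,0,.124])
im=r.snapshot("wrist");s=r.snapshot("scene")
print(r.look_for("scene","handle_grip")[:1],r.look_for("scene","cassette")[:1])
o=np.zeros((420,800,3),np.uint8);o[:,:560]=im[:,:,::-1];o[:,560:800]=cv2.resize(s[185:290,265:345],None,fx=3,fy=4)[:,:,::-1]
cv2.imwrite("pics/m5.png",o)
E
```

```text
tcp [ 0.5334 -0.0169  0.1774] tool yaw -0.0012 tilt [ 0.003 -0.    -1.   ] grasp->target, tool axes [ 0.0022 -0.0028  0.0024] F [ 0.1 -4.7  8.5] w 12.5 t 15.57
[{'uv': [307.6, 238.3], 'confidence': 0.42}] [{'uv': [303.8, 258.1], 'confidence': 0.93}]
```

View pics/m5.png

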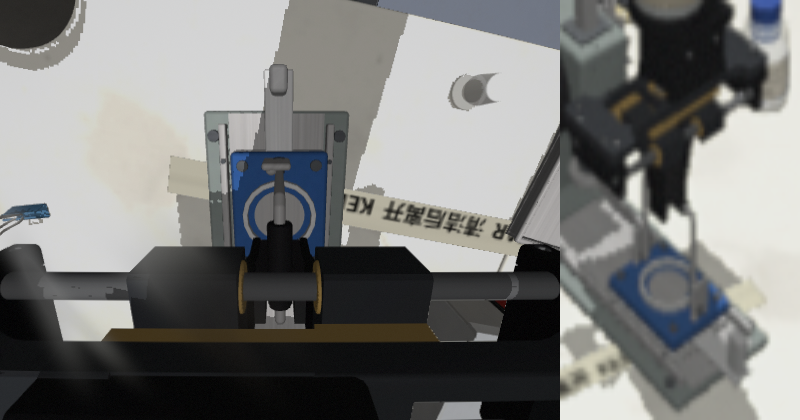

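The handle stands upright and the cassette is in the rails, between (205,112) and (348,112). I'll firm the grip and lift, then refine the tray pose from the stored wrist picture.

move_arm([
  {"x":0,"y":-0.001,"z":0,"wx":0,"wy":0,"wz":0,"hand":0.005},
  {"x":0,"y":0,"z":0,"wx":0,"wy":0,"wz":0,"hand":0.005},
  {"x":0,"y":0,"z":-0.008,"wx":0,"wy":0,"wz":0,"hand":0.005},
  {"x":0,"y":0,"z":-0.012,"wx":0,"wy":0,"wz":0,"hand":0.005},
  {"x":0,"y":0,"z":-0.02,"wx":0,"wy":0,"wz":0,"hand":0.005},
], grip_force=55)

```text
clock: 16.4
tcp_pos: [0.5317, -0.0171, 0.2155]
orientation: [-0.001, -0.095, 0.995, 0.0]
ft_force: [1.2, -0.6, -6.6]
width: 0.132
finger_force: 55.0
```

```bash
python3 - <<'E'
from h import *
np.set_printoptions(precision=4,suppress=True)
go([-.128,0,.164])
p,o,s=tcp();cp=r.camera_params("wrist")
Rc=R.from_rotvec(cp["rvec"])
A=Rc*o; tc=cp["tvec"]+Rc.apply(p)      # X_c = A*(tool pt) + tc
def cam(tp,yaw):
    ang=(yaw+np.pi)/2; ot=R.from_rotvec(np.pi*np.array([np.cos(ang),np.sin(ang),0]))
    Rn=A*ot.inv();d=dict(cp);d["rvec"]=Rn.as_rotvec();d["tvec"]=tc-Rn.apply(tp);return d
T=np.array([(.093,.068,.019),(.093,-.068,.019),(-.093,.068,.019),(-.093,-.068,.019)])
q0=[.4311,.2708,-.0954]
c1=cam(np.array([.5802,.0589,.3713]),.1912-.0043);c3=cam(np.array([.54,-.0197,.3507]),.1912)
print(proj(place(Q,[[-.21,.06,.008],[-.21,-.06,.008]]),0,c1))
print(proj(place(q0,T),0,c1));print(proj(place(q0,T),0,c3))
for uv,k in (((435,13),2),((523,47),0),((468,174),0),((385,165),0)): print("w1",uv,onplane(0,uv,.019,c1))
for uv in ((482,60),(429,196)): print("w3",uv,onplane(0,uv,.019,c3))
E
```

```text
tcp [ 0.5317 -0.0171  0.2155] tool yaw -0.0007 tilt [-0.002 -0.    -1.   ] grasp->target, tool axes [ 0.0002 -0.0029  0.0005] F [ 1.2 -0.6 -6.6] w 11.5 t 16.4
[[272.8917  67.9588]
 [186.1386  68.6008]]
[[465.0104 173.9722]
 [379.7564 147.7395]
 [524.2165  41.8319]
 [431.2977   8.2271]]
[[513.2008 213.8794]
 [429.3779 188.2277]
 [578.884   85.4081]
 [487.9664  52.0478]]
w1 (435, 13) [0.3364 0.2184 0.019 ]
w1 (523, 47) [0.3513 0.3482 0.019 ]
w1 (468, 174) [0.5293 0.3341 0.019 ]
w1 (385, 165) [0.5398 0.2086 0.019 ]
w3 (482, 60) [0.3425 0.2077 0.019 ]
w3 (429, 196) [0.5282 0.1974 0.019 ]
```

move_arm([
  {"x":0,"y":0,"z":-0.03,"wx":0,"wy":0,"wz":0,"hand":0.005},
  {"x":0,"y":0,"z":-0.03,"wx":0,"wy":0,"wz":0.071,"hand":0.005},
  {"x":0,"y":0,"z":-0.025,"wx":0,"wy":0,"wz":0.072,"hand":0.005},
  {"x":0,"y":0,"z":-0.015,"wx":0,"wy":0,"wz":0.072,"hand":0.005},
  {"x":0,"y":0,"z":0,"wx":0,"wy":0,"wz":0.071,"hand":0.005},
])

```text
clock: 17.02
tcp_pos: [0.5327, -0.0173, 0.3171]
orientation: [0.001, 0.049, 0.999, 0.0]
ft_force: [0.6, -0.9, -8.7]
width: 0.131
finger_force: 55.0
```

```bash
python3 -c "
from h import *
go([.031,0,.264],np.array([.433,.270,-.095]))"
```

```text
tcp [ 0.5327 -0.0173  0.3171] tool yaw -0.0031 tilt [ 0.002  0.001 -1.   ] grasp->target, tool axes [0.0964 0.2762 0.0022] F [ 0.6 -0.9 -8.7] w 11.4 t 17.02
```

Move gently so it does not swing.

move_arm([
  {"x":0.008,"y":0.016,"z":0,"wx":0,"wy":0,"wz":0,"hand":0.005},
  {"x":0.011,"y":0.03,"z":0,"wx":0,"wy":0,"wz":0,"hand":0.005},
  {"x":0.011,"y":0.034,"z":0,"wx":0,"wy":0,"wz":0,"hand":0.005},
  {"x":0.011,"y":0.034,"z":0,"wx":0,"wy":0,"wz":0,"hand":0.005},
  {"x":0.011,"y":0.034,"z":0,"wx":0,"wy":0,"wz":0,"hand":0.005},
])

```text
clock: 17.65
tcp_pos: [0.4941, 0.1359, 0.3157]
orientation: [-0.0, 0.048, 0.999, -0.0]
ft_force: [1.0, 0.6, -8.3]
width: 0.133
finger_force: 55.0
```

move_arm([
  {"x":0.011,"y":0.034,"z":0,"wx":0,"wy":0,"wz":0,"hand":0.005},
  {"x":0.011,"y":0.034,"z":0,"wx":0,"wy":0,"wz":0,"hand":0.005},
  {"x":0.011,"y":0.034,"z":0,"wx":0,"wy":0,"wz":0,"hand":0.005},
  {"x":0.009,"y":0.02,"z":0,"wx":0,"wy":0,"wz":0,"hand":0.005},
  {"x":0.002,"y":0.006,"z":0,"wx":0,"wy":0,"wz":-0.003,"hand":0.005},
])

```text
clock: 18.27
tcp_pos: [0.4623, 0.2679, 0.3154]
orientation: [-0.001, 0.045, 0.999, -0.0]
ft_force: [-1.2, -0.3, -8.1]
width: 0.129
finger_force: 55.0
```

move_arm([
  {"x":0,"y":0,"z":0.03,"wx":0,"wy":0,"wz":0,"hand":0.005},
  {"x":0,"y":0,"z":0.03,"wx":0,"wy":0,"wz":0,"hand":0.005},
  {"x":0,"y":0,"z":0.03,"wx":0,"wy":0,"wz":0,"hand":0.005},
  {"x":0,"y":0,"z":0.01,"wx":0,"wy":0,"wz":0,"hand":0.005},
  {"x":0,"y":0,"z":0,"wx":0,"wy":0,"wz":0,"hand":0.005},
])

```text
clock: 18.9
tcp_pos: [0.4636, 0.2658, 0.2156]
orientation: [-0.0, 0.047, 0.999, -0.0]
ft_force: [-0.3, 0.6, -7.0]
width: 0.133
finger_force: 55.0
```

```bash
python3 - <<'E'
from h import *
q=np.array([.433,.270,-.095]);go([.031,0,.164],q)
cp=r.camera_params("wrist");im=r.snapshot("wrist");s=r.snapshot("scene")
T=[(.093,.068,.019),(.093,-.068,.019),(-.093,.068,.019),(-.093,-.068,.019)]
print("rim pred",proj(place(q,T),0,cp).round(1).tolist());print("scene rim",proj(place(q,T),"scene").round(1).tolist())
C=[(-.02,.0375,.075),(-.02,-.0375,.075),(-.08,0,.09)]
print("cassette front-top corners, tab pred",proj(place(q,C),0,cp).round(1).tolist())
o=np.zeros((420,800,3),np.uint8);o[:,:560]=im[:,:,::-1];o[:,560:]=cv2.resize(s[250:360,175:275],(240,264))[:,:,::-1].copy() if 0 else 0
o[:264,560:]=cv2.resize(s[250:360,175:275],(240,264))[:,:,::-1];cv2.imwrite("pics/m6.png",o)
E
```

```text
tcp [0.4636 0.2658 0.2156] tool yaw 0.0014 tilt [-0.    -0.001 -1.   ] grasp->target, tool axes [-0.0001  0.0013  0.0006] F [-0.3  0.6 -7. ] w 11.6 t 18.9
rim pred [[346.1, 258.0], [215.0, 257.8], [359.1, 62.6], [203.1, 62.4]]
scene rim [[190.9, 300.0], [238.0, 286.6], [209.5, 348.2], [261.1, 331.9]]
cassette front-top corners, tab pred [[330.7, 153.7], [231.6, 153.5], [281.6, 64.1]]
```

View pics/m6.png

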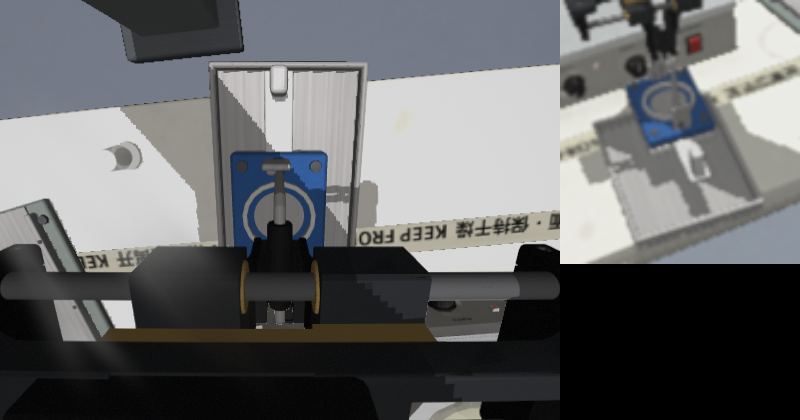

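The wrist view shows the rim's front corners at (210,64) and (366,63), and the cassette's at (230,152) and (327,152). So the cassette needs about 6 mm more to +y; lengthwise it fits.

move_arm([
  {"x":0,"y":0.006,"z":0,"wx":0,"wy":0,"wz":0,"hand":0.005},
  {"x":0,"y":0,"z":0.015,"wx":0,"wy":0,"wz":0,"hand":0.005},
  {"x":0,"y":0,"z":0.015,"wx":0,"wy":0,"wz":0,"hand":0.005},
  {"x":0,"y":0,"z":0.01,"wx":0,"wy":0,"wz":0,"hand":0.005},
  {"x":0,"y":0,"z":0,"wx":0,"wy":0,"wz":0,"hand":0.005},
])

```text
clock: 19.62
tcp_pos: [0.4634, 0.2719, 0.1741]
orientation: [-0.001, 0.046, 0.999, -0.001]
ft_force: [-0.1, 0.0, -8.2]
width: 0.134
finger_force: 55.0
```

move_arm([
  {"x":0,"y":0,"z":0.003,"wx":0,"wy":0,"wz":0,"hand":0.005},
  {"x":0,"y":0,"z":0.002,"wx":0,"wy":0,"wz":0,"hand":0.005},
  {"x":0,"y":0,"z":0,"wx":0,"wy":0,"wz":0,"hand":0.005},
])

```text
clock: 20.0
tcp_pos: [0.464, 0.2724, 0.1705]
orientation: [0.0, 0.046, 0.999, 0.0]
ft_force: [-1.4, 0.2, -7.8]
width: 0.133
finger_force: 55.0
```

move_arm([
  {"x":0,"y":0,"z":0.002,"wx":0,"wy":0,"wz":0,"hand":0.005},
  {"x":0,"y":0,"z":0,"wx":0,"wy":0,"wz":0,"hand":0.005},
])

```text
clock: 20.25
tcp_pos: [0.4642, 0.2724, 0.1686]
orientation: [0.0, 0.046, 0.999, 0.0]
ft_force: [1.1, 0.4, -5.9]
width: 0.133
finger_force: 55.0
```

move_arm([
  {"x":0,"y":0,"z":0.001,"wx":0,"wy":0,"wz":0,"hand":0.005},
  {"x":0,"y":0,"z":0,"wx":0,"wy":0,"wz":0,"hand":0.005},
])

```text
clock: 20.5
tcp_pos: [0.4644, 0.2723, 0.1684]
orientation: [0.0, 0.047, 0.999, 0.0]
ft_force: [-2.0, -4.1, 4.6]
width: 0.127
finger_force: 55.0
```

move_arm([
  {"x":0,"y":0,"z":0,"wx":0,"wy":0,"wz":0,"hand":0.04},
  {"x":0,"y":0,"z":0,"wx":0,"wy":0,"wz":0,"hand":0.04},
  {"x":0,"y":0,"z":-0.01,"wx":0,"wy":0,"wz":0,"hand":0.04},
  {"x":0,"y":0,"z":-0.04,"wx":0,"wy":0,"wz":0,"hand":0.04},
  {"x":0,"y":0,"z":-0.06,"wx":0,"wy":0,"wz":0,"hand":0.05},
])

```text
clock: 21.12
tcp_pos: [0.4632, 0.2721, 0.278]
orientation: [-0.001, 0.046, 0.999, -0.001]
ft_force: [0.6, 1.6, 0.2]
width: 0.505
finger_force: 0.0
```

move_arm([
  {"x":0,"y":0,"z":-0.06,"wx":0,"wy":0,"wz":0,"hand":0.06},
  {"x":0,"y":0.03,"z":-0.03,"wx":0,"wy":0,"wz":0,"hand":0.06},
  {"x":0,"y":0.05,"z":0,"wx":0,"wy":0,"wz":0,"hand":0.06},
  {"x":0,"y":0.05,"z":0,"wx":0,"wy":0,"wz":0,"hand":0.06},
  {"x":0,"y":0,"z":0,"wx":0,"wy":0,"wz":0,"hand":0.06},
])

```text
clock: 21.75
tcp_pos: [0.4743, 0.4063, 0.3667]
orientation: [-0.001, 0.044, 0.999, 0.0]
ft_force: [0.3, -0.3, 0.4]
width: 0.687
finger_force: 0.0
```

```bash
python3 - <<'E'
from h import *
q=np.array([.434,.276,-.095]);c=place(q,[.03,0,0])[0]
go([.031,0,.164],q)
G=place(q,[[.03,0,.115],[.03,-.08,.035],[.03,.08,.035],[.03,0,.03]])
T=[(.093,.068,.019),(.093,-.068,.019),(-.093,-.068,.019),(-.093,.068,.019)]
for k in("wrist","top","scene"):
    cp=r.camera_params(k);im=r.snapshot(k);cv2.imwrite(f"pics/f_{k}.png",im[:,:,::-1])
    print(k,"pred upright/foldR/foldL/lid",proj(G,0,cp).round().tolist())
    h=cv2.cvtColor(im,cv2.COLOR_RGB2HSV);m=cv2.inRange(h,(100,140,50),(125,255,255))
    m2=np.zeros_like(m);cv2.fillPoly(m2,[proj(place(q,T),0,cp).astype(int)],255);ys,xs=np.nonzero(m&m2)
    if len(xs): print(" blue minrect",cv2.minAreaRect(np.c_[xs,ys].astype(np.float32)),len(xs))
    P=[[a,b,.028] for a,b in((-.02,-.0375),(-.02,.0375),(.08,.0375),(.08,-.0375))]
    print(" pred lid rect",cv2.minAreaRect(proj(place(q,P),0,cp).astype(np.float32)))
    for l in("handle_grip","cassette","tray","glass_stopper"): print(" ",l,[(np.round(d["uv"]).tolist(),round(d["confidence"],2)) for d in r.look_for(k,l)[:2]])
# darkness test round the upright position in the wrist picture
E
```

```text
tcp [0.4743 0.4063 0.3667] tool yaw 0.0079 tilt [-0.001  0.    -1.   ] grasp->target, tool axes [-0.0025 -0.1336  0.1517] F [ 0.3 -0.3  0.4] w 59.8 t 21.75
wrist pred upright/foldR/foldL/lid [[164.0, 189.0], [128.0, 176.0], [241.0, 177.0], [186.0, 176.0]]
 blue minrect ((185.5020294189453, 173.53176879882812), (70.17633819580078, 51.76699447631836), 86.34777069091797) 1532
 pred lid rect ((185.1898956298828, 174.75009155273438), (72.37356567382812, 53.778106689453125), 87.01879119873047)
  handle_grip [([167.0, 190.0], 0.75), ([77.0, 147.0], 0.41)]
  cassette [([184.0, 172.0], 0.9)]
  tray [([194.0, 129.0], 0.85)]
  glass_stopper [([78.0, 148.0], 0.83)]
top pred upright/foldR/foldL/lid [[174.0, 219.0], [207.0, 241.0], [155.0, 216.0], [181.0, 229.0]]
 blue minrect ((182.15386962890625, 231.73077392578125), (23.814664840698242, 34.853755950927734), 29.744882583618164) 246
 pred lid rect ((181.08258056640625, 229.19146728515625), (26.747270584106445, 38.54667282104492), 30.00624656677246)
  handle_grip [([174.0, 217.0], 0.72)]
  cassette [([178.0, 233.0], 0.83)]
  tray [([177.0, 248.0], 0.56), ([177.0, 234.0], 0.45)]
  glass_stopper []
scene pred upright/foldR/foldL/lid [[216.0, 282.0], [247.0, 296.0], [189.0, 313.0], [219.0, 306.0]]
 blue minrect ((219.34483337402344, 308.3620910644531), (28.411388397216797, 26.740127563476562), 68.19859313964844) 240
 pred lid rect ((219.29327392578125, 306.21417236328125), (26.55518913269043, 31.392925262451172), 73.30838775634766)
  handle_grip [([217.0, 286.0], 0.64)]
  cassette [([220.0, 310.0], 0.8)]
  tray [([223.0, 330.0], 0.86)]
  glass_stopper [([283.0, 302.0], 0.63)]
```

```bash
python3 - <<'E'
from h import *
for n in("scene0","f_scene","top0","f_top"):
    im=cv2.imread(f"pics/{n}.png");h=cv2.cvtColor(im,cv2.COLOR_BGR2HSV)
    m=((h[...,0]<8)|(h[...,0]>172))&(h[...,1]>130);b=(slice(165,205),slice(275,310)) if "scene" in n else (slice(165,200),slice(308,332))
    ys,xs=np.nonzero(m[b]);print(n,len(xs),(xs.mean()+b[1].start).round(1),(ys.mean()+b[0].start).round(1))
E
python3 -c "
from workcell import r
print(r.close_job())"
```

```text
scene0 47 291.0 182.0
f_scene 48 291.0 182.1
top0 45 318.8 181.2
f_top 47 318.7 181.3
the job is handed in; nothing more can be done
None
```

The job is handed in at about 22 s of the 72 s: the ram is up with the pawl back down, and the cassette sits flat in the tray with its handle upright. The pawl's red tab is back at its starting position in the top and scene pictures. The handle was still found upright after the gripper let go. Of the bystanders I re-checked only the glass stopper, which had not moved.

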